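Level the pantry shelf with a spirit level and its levelling foot

TASK

The low wooden shelf on the pantry island slopes down towards its orange knob. Lay the yellow spirit level lengthwise on the shelf beside the knob and let go of it, then turn the knob of the levelling foot until the bubble stays centred between the two black lines. Finally press down on the spirit level with about 10 N to seat the shelf, the bubble still centred, and finish while still pressing (do not let go); leave the jars, bowl and mug alone.

Things in the scene. Friction and masses are not known exactly. Their poses are not given: they have to be found in the camera images.
- level_mid (a point): Yellow spirit level, rigid bar 150 long x 26 wide x 38 mm high, 0.22 kg, lying loose on the island at the start. Point: its centre, 19 mm above its underside; x along its length, z up. In the middle of its top is a green vial, 68 mm long, with a pale bubble and two black lines 12.2 mm either side of the middle. The top is solid and may be pressed anywhere.
- bubble (a joint): Offset of the bubble in m from the middle of the vial along the level's own +x (0 = centred, it runs to +-0.026). The bubble is 15.6 mm long, so it lies between the lines while within about 4 mm. It runs to the higher end, 0.5 mm per milliradian of slope, and takes about 1.5 s to settle.
- shelf_spot (a point): Low shelf: pale board 300 long x 130 wide x 18 mm thick, hinged at the end away from the knob, tilting lengthwise only; its top 55 to 68 mm above the island. Point: on its top, midway across, where the level's middle fits: 110 mm from the hinge end, 150 mm from the knob's axis. x along the board to the knob, y across, z out of the board. At first the knob end is low by 0.015 to 0.048 rad.
- foot_grip (a point): Orange bar-shaped knob of the levelling foot, on the shelf: bar 46 long x 14 wide, 8 to 42 mm above the board, on a black disc of 38 mm diameter. Point: on its turning axis, 33 mm above the board; x along the bar, z up the axis. Clockwise from above raises this end, 0.022 rad per rad of turn (bubble 11 mm per rad). It stays as left, turns with 0.25 N m and needs 0.7 to 2.2 rad (two grasps).
- jar: Olive ceramic jar, 72 mm diameter, 100 mm high, on the turntable. Origin: centre of its underside. Leave alone.
- spice: Glass spice bottle, 42 mm diameter, 105 mm high, on the turntable. Origin: centre of its underside. Leave alone.
- orange_box: Orange plastic container, 72 mm diameter, 75 mm high, on the turntable. Origin: centre of its underside. Leave alone.
- tin: Small aluminium tin with a twist cap, 54 mm diameter, 50 mm high, on the turntable. Origin: centre of its underside. Leave alone.
- bowl: White ceramic bowl, 120 mm diameter, 50 mm high, behind the shelf. Origin: centre of its underside. Leave alone.
- mug: Blue mug, 76 mm diameter, 85 mm high, behind the shelf. Origin: centre of its underside. Leave alone.
There are look-alikes about, which are no part of the job. Leave any blue or pink look-alike of the part that bears level_mid alone.

How it is judged (in metres and radians):
On the way, in this order (a step that is already met when the one before it is completed fails the run):
1. the spirit level lies lengthwise on the shelf, let go (contact force between level and shelf above 0.8 N and angle between the x axis of level_mid and the x axis of shelf_spot, either way round below 0.25 rad and angle between level_mid's own z axis and vertical below 0.12 rad and z of level_mid in the frame of shelf_spot below 0.026 m and contact force between the fingers and level below 0.1 N), for 0.3 s.
2. the knob has been turned until the shelf is level and the bubble centred, the spirit level lying free on the shelf (all of step 1 and value of joint bubble between -0.004 and 0.004 m and angle between shelf_spot's own z axis and vertical below 0.009 rad), for 0.5 s.
At the end, for the whole second after the job is handed in: The spirit level lies lengthwise on the shelf (within 0.25 rad), the fingers press it down (level on shelf 5.5 to 40 N, its own weight included; fingers over 3 N), the shelf is level within 0.009 rad and the bubble within 4 mm of the middle, and pressing goes on (contact force between level and shelf between 0.8 and 40 N and angle between the x axis of level_mid and the x axis of shelf_spot, either way round below 0.25 rad and angle between level_mid's own z axis and vertical below 0.12 rad and z of level_mid in the frame of shelf_spot below 0.026 m and value of joint bubble between -0.004 and 0.004 m and angle between shelf_spot's own z axis and vertical below 0.009 rad and contact force between the fingers and level above 3 N and contact force between level and shelf above 5.5 N); the arm keeps its last pose, push and grip.
It fails at once if a jar, bottle, container, tin, bowl or mug is moved by more than 30 mm (distance of any of jar, spice, orange_box, tin, bowl, mug from where it was at the start of the episode above 0.03 m).
It also fails if it takes over 72 s, if anything falls off the work surface, if the arm or the gripper's body presses on something with over 40 N, if the wrist force passes 120 N, or if a joint passes its speed limit or range.

ROBOT

A 6-joint arm with a two-finger parallel gripper is mounted at the origin on the work surface. World frame = base frame: x ahead of the robot, y to its left, z up, the work surface at z = 0. Lengths are in m, angles in degrees, forces in N, time in s.
With the tool pointing down it reaches from about 0.35 to 0.875 m from the base axis. Payload 4.2 kg.
Tool frame: the origin (TCP) lies on the front face of the gripper's body, between the roots of the fingers; the fingertips stand 70 mm ahead of it and the grasp point (between the pads) lies 51 mm ahead of it; z points along the fingers, y is the line along which they close (so a half turn about z gives the same grasp; the last joint's range is limited). The gripper opens to 87 mm and grips with 3 to 60 N. Pads are 19 mm wide; open, the fingers measure 117 mm over their backs; the gripper's body (75 mm by 190 mm) begins 51 mm behind the grasp point.
Start: joints at [79.16, 22.042, 0.453, 0, -68.411, -14.817], TCP at [0.271, 0.563, 0.292] pointing down, gripper open.
Joint ranges: [-179.83, 179.83], [-69.29, 118.12], [-61.27, 80.66], [-181.25, 117.63], [-171.15, -9.14], [-177.46, 177.46]. Speed limits (degrees/s): [159.86, 159.86, 180, 180, 180, 180].

INTERFACE

Orientations are given as a 3x3 rotation matrix whose columns are the frame's x, y, z axes.
In Python, from station import r gives the robot as it stands.
- The arm moves only by the shell command python3 -m pendant 'ROWS' [OPENING]. ROWS is JSON, a list of rows, each a list of 2 entries, a list of its own where there are three numbers: the shift along the tool's x, y, z in mm, then the turn, a rotation vector about the tool's x, y, z in rad. A call has 1 to 10 rows; each row is the pose to reach, as a shift and turn from the pose commanded when the call began, along the tool's axes at that moment; what a row does not reach only later rows make up. A row lasts 1/10 s, in which the tool goes at most 50 mm and 8.59 degrees, less where a joint would pass 70% of its speed; a pose out of reach is approached as far as the arm can. A call with a gripper value outside its range is refused whole. OPENING is the opening, from 0 (shut) to 1 (fully open), set as the call begins (- or left out, the last holds). The fingers move at their own pace and stop on an object; the grip force is fixed at half the most. Time passes only in rows, so rows that repeat a pose let the fingers close. It gives the time, the measured TCP pose, the force, the opening and the grip force at its end, in the units of the state.
- r.sense(): the state, without advancing time (a new reading comes with each control period).
- r.capture(name): name is "scene" or "top" or "wrist"; returns a dict with "frame" (420x560x3 uint8, red, green, blue), "vertical_fov" (degrees; the focal length in pixels is half the picture's height over the tangent of half this angle, whatever the lens; pixels are square), "cx", "cy" (the principal point, pixels), "rvec" (rotation vector, rad) and "tvec" (3), from world to camera coordinates, as OpenCV has them. Camera axes: x right, y down, z forward; pixel columns grow to the right and rows downward; lengths in m; the calibration is good to about 2 mm. The wrist camera is an equidistant fisheye: a pixel r from the principal point sees the ray r / f radians off the axis. A picture is of the moment at which its call begins. There is no depth.
- r.finish_job(): hands the job in; it is judged then, once.
The state is a dict: "time_s": time; "joints": joint angles; "joint_velocities": joint speeds; "effort": joint torques, N m; "tcp_pos": TCP position; "ee_rot": TCP orientation; "wrist_force": force on the tool from outside, world axes, zero at the start; "moment": the same for the moment, N m; "gripper_width": opening from 0.0 (shut) to 1.0 (fully open); "gripper_force": force on a finger pad.
Only numpy, scipy, OpenCV 4.12 (cv2) and the standard library are available. Lean on these libraries where they do the work, as an engineer would, in place of code of your own. Each camera call takes 0.05 s, during which the arm holds its last target. There are 200 camera calls.

## Working session

There is one attempt and no reset: what is moved stays moved. The work goes in short steps, Python scripts to look and compute and a shell command to move; the robot and the scene stay as the last step left them, time stands still between calls to the robot, and variables do not carry over. Pictures are saved under pics/ and viewed, at most 13 in all, crops included, and the job is handed in when it is done.

```bash
mkdir -p pics; ls; cat > h.py <<'E'
import numpy as np,cv2
from station import r
def cap(n,name):
    c=r.capture(n); cv2.imwrite(f'pics/{name}.png',cv2.cvtColor(c['frame'],cv2.COLOR_RGB2BGR)); return c
def cam(c):
    R=cv2.Rodrigues(np.array(c['rvec'],float))[0]; t=np.array(c['tvec'],float).ravel()
    f=210/np.tan(np.radians(c['vertical_fov'])/2); return R,t,f
def ray(c,u,v,fish=False):
    R,t,f=cam(c); d=np.array([(u-c['cx'])/f,(v-c['cy'])/f,1.])
    if fish:
        a=np.hypot(d[0],d[1]); d=np.array([d[0]/a*np.sin(a),d[1]/a*np.sin(a),np.cos(a)]) if a>1e-9 else np.array([0,0,1.])
    return -R.T@t, R.T@d
def atz(c,u,v,z,fish=False):
    o,d=ray(c,u,v,fish); return o+d*(z-o[2])/d[2]
E
python3 - <<'E'
from h import *
import pickle
s=cap('scene','s0');t=cap('top','t0')
pickle.dump((s,t),open('c0.pkl','wb'))
for c in(s,t): print(c['vertical_fov'],-cam(c)[0].T@cam(c)[1])
print(r.sense())
cv2.imwrite('pics/st0.png',cv2.cvtColor(np.vstack([s['frame'],t['frame']])[:, :],cv2.COLOR_RGB2BGR))
E
```

```text
pics
55.68122684238089 [1.20847594 0.32677928 0.62751802]
45.51393962181664 [ 0.17650176 -0.03718434  1.53498521]
{'time_s': 0.1, 'joints': array([ 7.91597600e+01,  2.20871711e+01,  3.87137592e-01, -2.49220014e-02,
       -6.84121126e+01, -1.48172582e+01]), 'joint_velocities': array([-0.09384478, -0.15011049,  0.18358757,  0.10278346,  0.00282571,
       -0.02976093]), 'effort': array([-2.02166798e-04, -3.91691101e+01,  1.87935716e+01,  4.23185259e+00,
        1.35096625e-02, -6.99986663e-05]), 'tcp_pos': array([0.27041752, 0.56301993, 0.29125808]), 'ee_rot': array([[ 9.01329024e-01, -4.33134395e-01, -7.65351097e-04],
       [-4.33135058e-01, -9.01327140e-01, -1.84629115e-03],
       [ 1.09860487e-04,  1.99561619e-03, -9.99998003e-01]]), 'wrist_force': array([-0.5097683 ,  0.76009147, -0.34800415]), 'moment': array([-0.03016876,  0.02475605, -0.03143458]), 'gripper_force': 0.0, 'gripper_width': 0.9990289594241923}
```

View pics/t0.png

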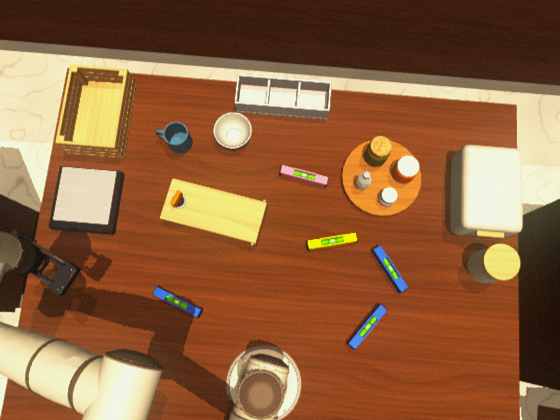

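View pics/s0.png

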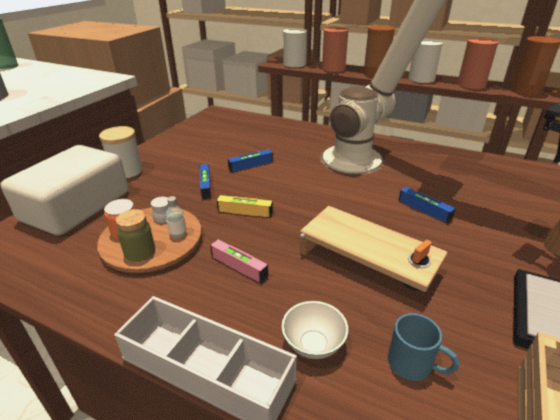

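Top view: the yellow level is at (332,241). The look-alikes are pink at (304,176) and blue at (177,302), (390,269) and (367,326). Only the yellow one fits the description. The shelf is at (213,212) with its knob at (178,200). I'll crop to confirm and measure.

```bash
python3 - <<'E'
from h import *
import pickle
s,t=pickle.load(open('c0.pkl','rb'))
for n,c in(('t',t),('s',s)):
    hsv=cv2.cvtColor(c['frame'],cv2.COLOR_RGB2HSV)
    x0,y0,x1,y1=(295,220,370,262) if n=='t' else (205,185,285,225)
    sub=hsv[y0:y1,x0:x1]
    m=((sub[...,0]>22)&(sub[...,0]<75)&(sub[...,1]>120)&(sub[...,2]>90)).astype(np.uint8)
    p=np.argwhere(m)[:,::-1]+[x0,y0]
    rc=cv2.minAreaRect(p.astype(np.float32)); print(n,rc,len(p))
    if n=='t':
        P=np.array([atz(c,u,v,.036) for u,v in cv2.boxPoints(rc)]); print(P.round(4),P.mean(0))
# shelf in top
for nm,uv in dict(kTL=(176,180),hTR=(267,202),hBR=(254,244),kBL=(161,220)).items(): print(nm,atz(t,*uv,.063).round(4))
print('knob',atz(t,178,200,.09).round(4))
A=cv2.resize(t['frame'][165:260,150:370],None,fx=3.6,fy=3.6,interpolation=cv2.INTER_CUBIC)
B=cv2.resize(s['frame'][180:300,200:460],(792,250),interpolation=cv2.INTER_CUBIC) 
A=A[:, :792]
cv2.imwrite('pics/crop.png',cv2.cvtColor(np.vstack([A,B]),cv2.COLOR_RGB2BGR))
E
```

```text
t ((331.9729919433594, 240.3378448486328), (9.86393928527832, 50.14168930053711), 80.53767395019531) 466
[[ 0.4315 -0.0916  0.036 ]
 [ 0.4701 -0.2397  0.036 ]
 [ 0.4406 -0.2463  0.036 ]
 [ 0.4023 -0.0988  0.036 ]] [ 0.43611386 -0.16908418  0.036     ]
s ((244.15594482421875, 200.057373046875), (54.2245979309082, 5.99211311340332), 6.170175075531006) 283
kTL [0.5756 0.3202 0.063 ]
hTR [0.5313 0.0372 0.063 ]
hBR [0.4    0.0636 0.063 ]
kBL [0.448  0.3486 0.063 ]
knob [0.5076 0.2996 0.09  ]
```

View pics/crop.png

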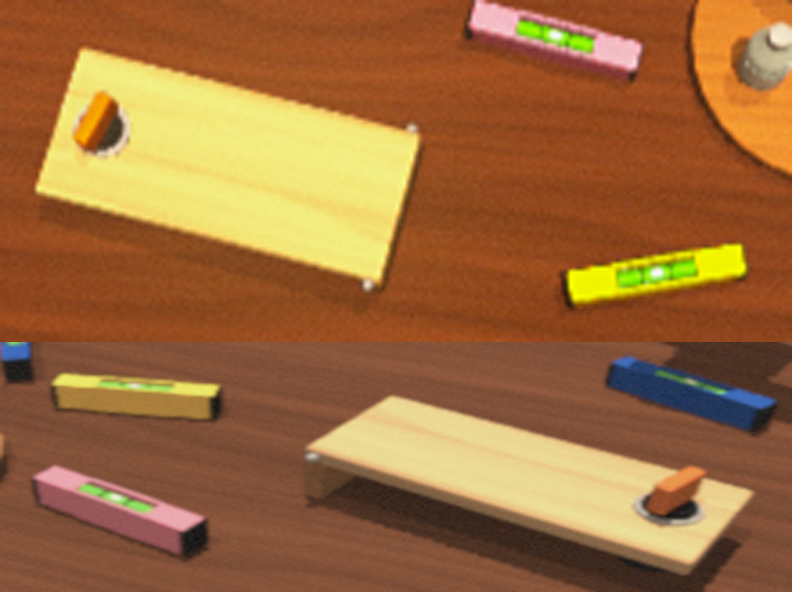

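The crop confirms it: the yellow bar has a green vial and lies alone to the lower right, while the pink and blue ones are look-alikes. The bar-shaped orange knob sits at the left (+y) end of the shelf. Next I plan the first move.

```bash
cat > go.py <<'E'
import sys
from h import *
# usage: go.py x y z heading_deg(tool x in world); tool pointing down
def plan(x,y,z,h):
    s=r.sense();R=np.array(s['ee_rot']);p=np.array(s['tcp_pos'])
    a=np.radians(h);X=np.array([np.cos(a),np.sin(a),0]);Z=np.array([0,0,-1.])
    T=np.c_[X,np.cross(Z,X),Z]
    rv=cv2.Rodrigues(R.T@T)[0].ravel()
    print('t',round(s['time_s'],2),'p',p.round(4),'head',round(np.degrees(np.arctan2(R[1,0],R[0,0])),2),'F',np.round(s['wrist_force'],2),'w',round(s['gripper_width'],3),'gf',round(float(s['gripper_force']),1),'j6',round(s['joints'][5],1))
    print('shift mm',(R.T@(np.array([x,y,z])-p)*1000).round(1),'turn',rv.round(3))
plan(*map(float,sys.argv[1:5]))
E
python3 go.py 0.436 -0.169 0.22 -75.4
```

```text
t 0.1 p [0.2704 0.563  0.2913] head -25.67 F [-0.51  0.76 -0.35] w 0.999 gf 0.0 j6 -14.8
shift mm [466.3 587.9  72.5] turn [ 0.002 -0.001  0.868]
```

```bash
python3 -m pendant '[[[466,588,73],[0,0,0.868]],[[466,588,73],[0,0,0.868]],[[466,588,73],[0,0,0.868]],[[466,588,73],[0,0,0.868]],[[466,588,73],[0,0,0.868]],[[466,588,73],[0,0,0.868]],[[466,588,73],[0,0,0.868]],[[466,588,73],[0,0,0.868]],[[466,588,73],[0,0,0.868]],[[466,588,73],[0,0,0.868]]]'
python3 go.py 0.436 -0.169 0.22 -75.4
```

```text
time_s: 1.1
tcp_pos: [0.38, 0.076, 0.2438]
ee_rot: [[0.253, -0.967, 0.0], [-0.967, -0.253, 0.0], [-0.0, -0.001, -1.0]]
wrist_force: [1.1, 1.2, 0.8]
gripper_width: 1.0
gripper_force: 0.0
t 1.1 p [0.38   0.076  0.2438] head -75.34 F [1.14 1.16 0.8 ] w 1.0 gf 0.0 j6 -21.0
shift mm [251.2   7.9  23.7] turn [-0.001  0.     0.001]
```

```bash
python3 -m pendant '[[[251,8,24],[0,0,0]],[[251,8,24],[0,0,0]],[[251,8,24],[0,0,0]],[[251,8,24],[0,0,0]],[[251,8,24],[0,0,0]],[[251,8,24],[0,0,0]],[[251,8,24],[0,0,0]],[[251,8,24],[0,0,0]],[[251,8,24],[0,0,0]]]'
python3 - <<'E'
from h import *
c=cap('wrist','w1')
hsv=cv2.cvtColor(c['frame'],cv2.COLOR_RGB2HSV)
m=((hsv[...,0]>22)&(hsv[...,0]<75)&(hsv[...,1]>120)&(hsv[...,2]>90)).astype(np.uint8)
n,l,st,ce=cv2.connectedComponentsWithStats(m)
for i in range(1,n):
    if st[i,4]<200: continue
    p=np.argwhere(l==i)[:,::-1]; 
    P=np.array([atz(c,u,v,.038,True)[:2] for u,v in p]).astype(np.float32)
    print(st[i],cv2.minAreaRect(P))
E
python3 go.py 0.436 -0.169 0.22 -75.4
```

```text
time_s: 2.0
tcp_pos: [0.4358, -0.1657, 0.22]
ee_rot: [[0.254, -0.967, 0.0], [-0.967, -0.254, 0.0], [-0.0, -0.0, -1.0]]
wrist_force: [0.1, 0.9, -0.7]
gripper_width: 1.0
gripper_force: 0.0
[  0   0  34  54 689] ((0.7558739185333252, -0.2864871323108673), (0.06607206910848618, 0.0327582024037838), 77.80994415283203)
[115   0  15  51 267] ((0.614529550075531, -0.2932642698287964), (0.006685888394713402, 0.04873565584421158), 2.860483169555664)
[196   0  25  63 596] ((0.5331565141677856, -0.2983328700065613), (0.011376305483281612, 0.05837579444050789), 1.3278508186340332)
[373  17  67  30 866] ((0.3667057454586029, -0.3475115895271301), (0.06726334989070892, 0.01400731410831213), 36.57844161987305)
[ 147   27   46   84 1470] ((0.5571588277816772, -0.2593720853328705), (0.026896867901086807, 0.07800690829753876), 1.4567430019378662)
[135  31  19  86 296] ((0.5797386765480042, -0.2516046166419983), (0.0042132060043513775, 0.07776252180337906), 1.3703672885894775)
[ 264  114   33  125 3206] ((0.44054707884788513, -0.18851323425769806), (0.02744058519601822, 0.1100178062915802), 14.027366638183594)
[516 125  27  56 411] ((0.1932617872953415, -0.2882426381111145), (0.012792197056114674, 0.06596192717552185), 54.01631546020508)
[ 70 216  16  36 283] ((0.6307371258735657, -0.07994282245635986), (0.04412286356091499, 0.01254806574434042), 79.67948150634766)
[266 249  28  28 710] ((0.42050448060035706, -0.11112137138843536), (0.02559608221054077, 0.028337687253952026), 14.655783653259277)
t 2.05 p [ 0.4359 -0.1657  0.2201] head -75.24 F [-0.59 -0.58 -0.27] w 0.999 gf 0.0 j6 15.5
shift mm [3.3 0.7 0.1] turn [-0.001 -0.     0.003]
```

View pics/w1.png

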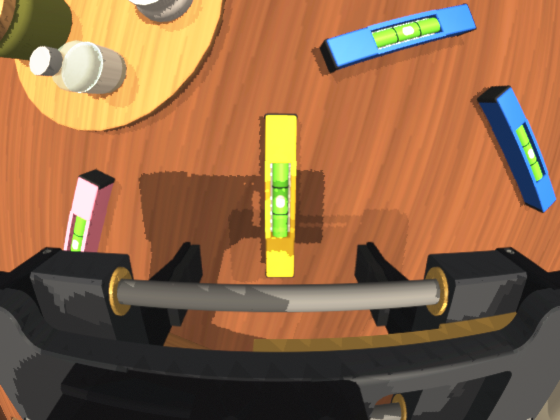

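The wrist view shows the yellow level running down the middle, (281,114) to (281,276), with its bubble at (280,202). Its mid point works out at (0.4355,-0.1695), which agrees with the top camera. Descending to grasp.

```bash
python3 -m pendant '[[[4,0,50],[0,0,0.005]],[[4,0,100],[0,0,0.005]],[[4,0,125],[0,0,0.005]],[[4,0,145],[0,0,0.005]],[[4,0,145],[0,0,0.005]],[[4,0,145],[0,0,0.005]]]' 0.6
python3 go.py 0.4355 -0.1695 0.075 -75.6
python3 -m pendant '[[[0,0,0],[0,0,0]],[[0,0,0],[0,0,0]],[[0,0,0],[0,0,0]],[[0,0,0],[0,0,0]],[[0,0,0],[0,0,0]],[[0,0,0],[0,0,0]]]' 0
python3 -m pendant '[[[0,0,-40],[0,0,0]],[[0,0,-80],[0,0,0]],[[0,0,-120],[0,0,0]],[[0,0,-135],[0,0,0]],[[0,0,-135],[0,0,0]]]'
python3 go.py 0.483 0.155 0.21 -99.2
```

```text
time_s: 2.65
tcp_pos: [0.4375, -0.1701, 0.0754]
ee_rot: [[0.249, -0.968, 0.0], [-0.968, -0.249, -0.0], [0.0, -0.0, -1.0]]
wrist_force: [-0.3, 0.3, 0.8]
gripper_width: 0.62
gripper_force: 0.0
t 2.65 p [ 0.4375 -0.1701  0.0754] head -75.55 F [-0.27  0.32  0.78] w 0.62 gf 0.0 j6 15.8
shift mm [-1.   1.8  0.4] turn [-0.    -0.     0.001]
time_s: 3.25
tcp_pos: [0.4367, -0.1709, 0.0753]
ee_rot: [[0.247, -0.969, -0.0], [-0.969, -0.247, -0.0], [-0.0, 0.0, -1.0]]
wrist_force: [-2.2, 1.1, 5.9]
gripper_width: 0.297
gripper_force: 30.0
time_s: 3.75
tcp_pos: [0.438, -0.1709, 0.212]
ee_rot: [[0.247, -0.969, 0.006], [-0.969, -0.247, -0.0], [0.002, -0.006, -1.0]]
wrist_force: [0.3, -0.6, -2.7]
gripper_width: 0.304
gripper_force: 30.0
t 3.75 p [ 0.438  -0.1709  0.212 ] head -75.68 F [ 0.34 -0.63 -2.74] w 0.304 gf 30.0 j6 15.8
shift mm [-304.6 -124.2    2.3] turn [-0.006 -0.     0.411]
```

Gripped, opening 26 mm. Carrying it over to the shelf.

```bash
python3 -m pendant '[[[-305,-124,2],[0,0,0.411]],[[-305,-124,2],[0,0,0.411]],[[-305,-124,2],[0,0,0.411]],[[-305,-124,2],[0,0,0.411]],[[-305,-124,2],[0,0,0.411]],[[-305,-124,2],[0,0,0.411]],[[-305,-124,2],[0,0,0.411]],[[-305,-124,2],[0,0,0.411]],[[-305,-124,2],[0,0,0.411]]]'
python3 go.py 0.483 0.155 0.16 -99.2
python3 - <<'E'
from h import *
c=cap('wrist','w2');t=cap('top','t2')
import pickle;pickle.dump((c,t),open('c2.pkl','wb'))
o=np.array(r.sense()['tcp_pos']);print(o)
E
```

```text
time_s: 4.65
tcp_pos: [0.4806, 0.1562, 0.2055]
ee_rot: [[-0.158, -0.987, -0.004], [-0.987, 0.158, -0.002], [0.003, 0.004, -1.0]]
wrist_force: [-0.6, 0.2, -2.3]
gripper_width: 0.294
gripper_force: 30.0
t 4.65 p [0.4806 0.1562 0.2055] head -99.11 F [-0.55  0.23 -2.27] w 0.294 gf 30.0 j6 -45.5
shift mm [ 0.7 -2.7 45.5] turn [ 0.004 -0.003  0.002]
[0.48058549 0.15438519 0.20612852]
```

View pics/w2.png

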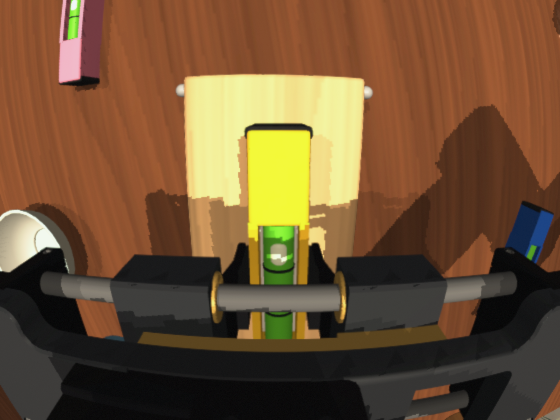

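The wrist view shows the held level nearly parallel to the board. The hinge-end corners are at (185,79) and (363,79), with the pins at (181,90) and (368,92).

```bash
python3 - <<'E'
from h import *
import pickle
c,t=pickle.load(open('c2.pkl','rb'))
for z in(.06,.066):
    a=atz(c,185,79,z,True);b=atz(c,363,79,z,True);m=(a+b)/2
    n=np.array([-(b-a)[1],(b-a)[0]]);n/=np.linalg.norm(n)
    if n[1]<0:n=-n
    print(z,a.round(4),b.round(4),np.linalg.norm(a-b),'spot',(m[:2]+.11*n).round(4),'knob',(m[:2]+.26*n).round(4),np.degrees(np.arctan2(n[1],n[0])))
    p=atz(c,192,195,z,True);q=atz(c,186,90,z,True);d=(q-p);print(np.degrees(np.arctan2(-d[1],-d[0])))
    p=atz(c,357,195,z,True);q=atz(c,363,90,z,True);d=(q-p);print(np.degrees(np.arctan2(-d[1],-d[0])))
E
python3 go.py 0.483 0.155 0.16 -99.2
```

```text
0.06 [0.5307 0.0398 0.06  ] [0.402 0.061 0.06 ] 0.13051457224673677 spot [0.4842 0.159 ] knob [0.5086 0.307 ] 80.65581629599332
81.7789018049458
79.69920757680127
0.066 [0.5292 0.0408 0.066 ] [0.4036 0.0615 0.066 ] 0.12721740057661773 spot [0.4843 0.1597] knob [0.5086 0.3077] 80.6558162959933
81.77890180494578
79.69920757680127
t 4.75 p [0.4806 0.1544 0.2061] head -99.27 F [-0.29 -0.53 -2.25] w 0.292 gf 30.0 j6 -45.5
shift mm [-1.1 -2.4 46.1] turn [ 0.003 -0.002 -0.001]
```

```bash
python3 go.py 0.484 0.158 0.15 -99.3
python3 -m pendant '[[[-4,-3,25],[0,0,0]],[[-4,-3,45],[0,0,0]],[[-4,-3,56],[0,0,0]],[[-4,-3,58],[0,0,0]]]'
python3 -m pendant '[[[0,0,2],[0,0,0]],[[0,0,4],[0,0,0]],[[0,0,4],[0,0,0]]]'
python3 go.py 0.484 0.158 0.13 -99.3
```

```text
t 4.75 p [0.4806 0.1544 0.2061] head -99.27 F [-0.29 -0.53 -2.25] w 0.292 gf 30.0 j6 -45.5
shift mm [-4.3 -3.  56.1] turn [ 0.003 -0.002  0.001]
time_s: 5.15
tcp_pos: [0.4843, 0.1571, 0.1483]
ee_rot: [[-0.162, -0.987, -0.003], [-0.987, 0.162, -0.002], [0.003, 0.003, -1.0]]
wrist_force: [0.2, -1.4, -2.1]
gripper_width: 0.297
gripper_force: 30.0
time_s: 5.45
tcp_pos: [0.4854, 0.1589, 0.1464]
ee_rot: [[-0.16, -0.987, 0.001], [-0.987, 0.16, 0.001], [-0.001, -0.001, -1.0]]
wrist_force: [-0.4, -0.4, -1.5]
gripper_width: 0.293
gripper_force: 30.0
t 5.45 p [0.4854 0.1589 0.1464] head -99.23 F [-0.37 -0.35 -1.52] w 0.293 gf 30.0 j6 -45.6
shift mm [ 1.1  1.3 16.4] turn [-0.001  0.001  0.001]
```

```bash

python3 -m pendant '[[[0,0,2],[0,0,0]],[[0,0,3],[0,0,0]],[[0,0,4],[0,0,0]]]' | grep -E 'tcp|wrist'
python3 -m pendant '[[[0,0,1],[0,0,0]],[[0,0,2],[0,0,0]],[[0,0,2],[0,0,0]]]'| grep -E 'tcp|wrist'
```

```text
tcp_pos: [0.4854, 0.1591, 0.1423]
wrist_force: [-2.3, 0.7, 3.2]
tcp_pos: [0.4855, 0.1592, 0.1416]
wrist_force: [-4.0, 0.6, 9.5]
```

Contact felt. Releasing, lifting and looking.

```bash

python3 -m pendant '[[[0,0,0],[0,0,0]],[[0,0,0],[0,0,0]],[[0,0,-1],[0,0,0]],[[0,0,-40],[0,0,0]],[[0,0,-80],[0,0,0]],[[0,0,-80],[0,0,0]],[[0,0,-80],[0,0,0]]]' 0.6
python3 - <<'E'
from h import *
import pickle
w=cap('wrist','w3');s=cap('scene','s3');t=cap('top','t3');pickle.dump((w,s,t),open('c3.pkl','wb'))
a=cv2.resize(t['frame'][165:260,140:280],(560,380),interpolation=cv2.INTER_CUBIC)
b=cv2.resize(s['frame'][190:300,290:460],(340,220),interpolation=cv2.INTER_CUBIC)
W=np.zeros((600,800,3),np.uint8);W[:380,:400]=a[:,:400];W[380:600,:340]=b;W[:300,400:]=cv2.resize(w['frame'],(400,300));W[300:,400:]=cv2.resize(w['frame'][60:300,180:380],(400,300))
cv2.imwrite('pics/m3.png',cv2.cvtColor(W,cv2.COLOR_RGB2BGR))
E
python3 go.py 0.5086 0.307 0.2 -99.3
```

```text
time_s: 6.75
tcp_pos: [0.4853, 0.159, 0.2205]
ee_rot: [[-0.161, -0.987, 0.002], [-0.987, 0.161, 0.002], [-0.002, -0.001, -1.0]]
wrist_force: [0.3, 0.1, -0.3]
gripper_width: 0.596
gripper_force: 0.0
t 6.9 p [0.4845 0.1584 0.2184] head -99.24 F [-0.39 -0.19 -0.49] w 0.599 gf 0.0 j6 -45.6
shift mm [-1.506e+02  1.000e-01  1.820e+01] turn [ 0.002 -0.002  0.001]
```

View pics/m3.png

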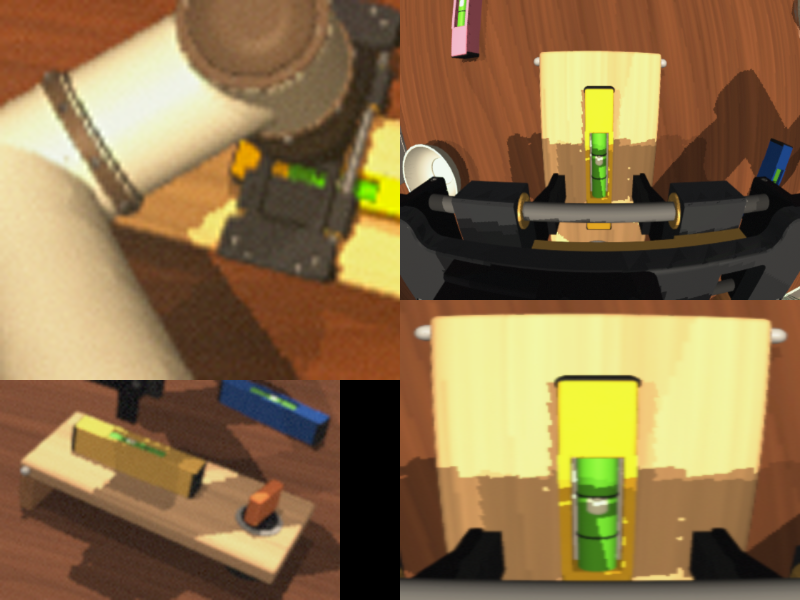

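The level lies flat and lengthwise on the shelf. In the wrist crop the bubble is at row 505, between the lines at 497 and 537, so it's towards the hinge end. Next I look at the knob from above.

```bash

python3 -m pendant '[[[-45,0,-25],[0,0,0]],[[-90,0,-50],[0,0,0]],[[-135,0,-52],[0,0,0]],[[-177,0,-52],[0,0,0]],[[-177,0,-52],[0,0,0]],[[-177,0,-52],[0,0,0]]]'
python3 - <<'E'
from h import *
import pickle
w=cap('wrist','w4');pickle.dump(w,open('c4.pkl','wb'))
cv2.imwrite('pics/w4b.png',cv2.cvtColor(cv2.resize(w['frame'],(800,600),interpolation=cv2.INTER_CUBIC),cv2.COLOR_RGB2BGR))
E
python3 go.py 0.5086 0.307 0.2 -99.3
```

```text
time_s: 7.5
tcp_pos: [0.513, 0.3339, 0.2695]
ee_rot: [[-0.159, -0.987, -0.003], [-0.987, 0.159, -0.003], [0.004, 0.003, -1.0]]
wrist_force: [-0.6, 0.2, -0.1]
gripper_width: 0.604
gripper_force: 0.0
t 7.55 p [0.513 0.333 0.27 ] head -99.22 F [-0.19 -0.19  0.79] w 0.6 gf 0.0 j6 -57.3
shift mm [26.2  0.  70.1] turn [ 0.002 -0.003  0.001]
```

View pics/w4b.png

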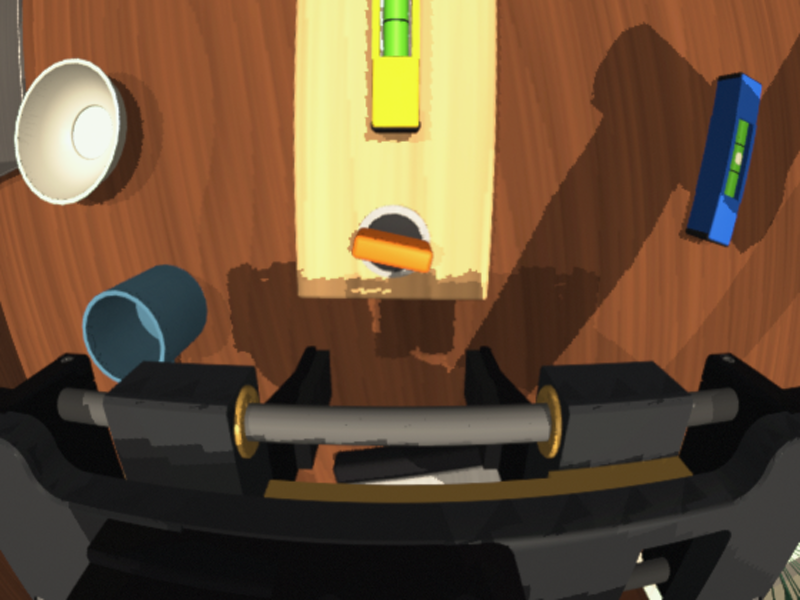

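The knob bar is at about (393,250) of the 800 px view, on its disc centred near (395,240). The level's near end is at (396,128). Now for the bar's axis and heading.

```bash
python3 - <<'E'
from h import *
import pickle
c=pickle.load(open('c4.pkl','rb'));k=.7
print('cam',(-cam(c)[0].T@cam(c)[1]).round(3))
print('disc',atz(c,394*k,240*k,.066,True).round(4))
hsv=cv2.cvtColor(c['frame'],cv2.COLOR_RGB2HSV)
sub=hsv[155:195,238:310];m=(sub[...,0]<17)&(sub[...,1]>170)&(sub[...,2]>140)
rows=np.argwhere(m);V=sub[...,2][m];print(len(rows))
for y in range(40):
    xs=np.where(m[y])[0]
    if len(xs): print(y+155,xs.min()+238,xs.max()+238,[tuple(int(q) for q in sub[y,x]) for x in (xs[len(xs)//4],xs[len(xs)*3//4])])
for z in(.106,.09):
    P=np.array([atz(c,x+238,y+155,z,True)[:2] for y,x in rows],np.float32);print(z,cv2.minAreaRect(P))
for z,pts in((.106,[(355,232),(433,252),(353,250),(430,270)]),):
    for p in pts: print(atz(c,p[0]*k,p[1]*k,z,True).round(4))
E
```

```text
cam [0.501 0.256 0.362]
disc [0.5101 0.3047 0.066 ]
493
160 253 257 [(11, 196, 142), (11, 181, 145)]
161 253 258 [(12, 223, 143), (12, 219, 142)]
162 252 264 [(12, 225, 146), (12, 223, 143)]
163 250 269 [(12, 222, 149), (12, 220, 144)]
164 250 274 [(12, 224, 154), (12, 224, 146)]
165 249 279 [(12, 225, 187), (12, 222, 147)]
166 248 284 [(13, 220, 238), (12, 224, 148)]
167 248 289 [(13, 223, 210), (12, 222, 149)]
168 248 294 [(12, 222, 202), (12, 224, 150)]
169 247 297 [(12, 222, 218), (12, 225, 151)]
170 247 299 [(13, 221, 217), (12, 223, 151)]
171 247 299 [(14, 219, 234), (12, 225, 151)]
172 247 300 [(13, 220, 231), (12, 224, 157)]
173 247 300 [(14, 216, 242), (12, 222, 160)]
174 246 301 [(16, 213, 243), (12, 223, 191)]
175 246 301 [(16, 217, 244), (13, 219, 228)]
176 246 301 [(14, 216, 242), (15, 214, 241)]
177 247 302 [(16, 215, 244), (15, 184, 232)]
178 247 302 [(14, 201, 241), (15, 193, 234)]
179 248 302 [(15, 214, 243), (16, 214, 244)]
180 249 302 [(14, 202, 237), (16, 214, 244)]
181 255 301 [(13, 196, 241), (16, 215, 244)]
182 259 301 [(13, 218, 234), (15, 216, 243)]
183 261 301 [(12, 216, 223), (16, 215, 244)]
184 265 301 [(12, 214, 220), (15, 216, 243)]
185 270 300 [(12, 215, 221), (15, 215, 244)]
186 275 300 [(12, 216, 222), (16, 214, 244)]
187 279 300 [(11, 201, 221), (15, 214, 243)]
188 286 300 [(12, 204, 229), (16, 213, 244)]
189 290 300 [(13, 206, 230), (15, 214, 242)]
190 293 299 [(12, 191, 214), (12, 197, 223)]
0.106 ((0.5107602477073669, 0.3035619258880615), (0.01773698627948761, 0.04503875598311424), 68.34276580810547)
0.09 ((0.5113763213157654, 0.30650874972343445), (0.018847288563847542, 0.04785812646150589), 68.3427505493164)
[0.5295 0.2901 0.106 ]
[0.4884 0.3083 0.106 ]
[0.5325 0.3    0.106 ]
[0.4915 0.3183 0.106 ]
```

```bash
python3 - <<'E'
from h import *
import pickle
c=pickle.load(open('c4.pkl','rb'))
hsv=cv2.cvtColor(c['frame'],cv2.COLOR_RGB2HSV)
sub=hsv[155:195,238:310];m=(sub[...,0]<19)&(sub[...,1]>150)&(sub[...,2]>185)
rows=np.argwhere(m)
P=np.array([atz(c,x+238,y+155,.106,True)[:2] for y,x in rows],np.float32);rc=cv2.minAreaRect(P);print(rc)
d=P-P.mean(0);w,v=np.linalg.eigh(d.T@d);print(P.mean(0),np.degrees(np.arctan2(v[1,1],v[0,1])),np.sqrt(w/len(P)*12))
# bubble estimate: rows of vial
f=c['frame'][0:45,262:294]
E
python3 go.py 0.510 0.307 0.2 -25
```

```text
((0.5114001035690308, 0.30552417039871216), (0.014873966574668884, 0.04565688595175743), 70.52084350585938)
[0.5126227 0.3057203] 158.46573 [0.01727255 0.04978368]
t 7.55 p [0.513 0.333 0.27 ] head -99.22 F [-0.19 -0.19  0.79] w 0.6 gf 0.0 j6 -57.3
shift mm [26.  -1.3 70.1] turn [ 4.000e-03 -1.000e-03 -1.295e+00]
```

Bar centre is (0.511, 0.306) with heading -20.5°, and the fit of 14.9 x 45.7 mm matches the knob. Lining up and gripping.

```bash
python3 -m pendant '[[[27,-2,40],[0,0,-1.374]],[[27,-2,40],[0,0,-1.374]],[[27,-2,40],[0,0,-1.374]],[[27,-2,40],[0,0,-1.374]],[[27,-2,40],[0,0,-1.374]],[[27,-2,40],[0,0,-1.374]],[[27,-2,40],[0,0,-1.374]],[[27,-2,40],[0,0,-1.374]],[[27,-2,40],[0,0,-1.374]],[[27,-2,40],[0,0,-1.374]]]' 0.5 >/dev/null
python3 go.py 0.511 0.306 0.148 -20.5
```

```text
t 8.55 p [0.511  0.305  0.2317] head -20.53 F [ 0.92  0.02 -0.31] w 0.503 gf 0.0 j6 23.1
shift mm [-0.3 -1.1 83.7] turn [ 0.001  0.    -0.001]
```

```bash
python3 -m pendant '[[[0,-1,40],[0,0,0]],[[0,-1,75],[0,0,0]],[[0,-1,84],[0,0,0]],[[0,-1,84],[0,0,0]],[[0,-1,84],[0,0,0]]]' | grep -E 'tcp|force'
python3 -m pendant '[[[0,0,0],[0,0,0]],[[0,0,0],[0,0,0]],[[0,0,0],[0,0,0]],[[0,0,0],[0,0,0]],[[0,0,0],[0,0,0]]]' 0
python3 - <<'E'
from h import *
import pickle
w=cap('wrist','w5');s=cap('scene','s5');pickle.dump((w,s),open('c5.pkl','wb'))
W=np.zeros((600,800,3),np.uint8);W[:300,:400]=cv2.resize(w['frame'],(400,300));W[:300,400:]=cv2.resize(s['frame'],(400,300))
W[300:]=cv2.resize(s['frame'][200:275,300:500],(800,300),interpolation=cv2.INTER_CUBIC)
cv2.imwrite('pics/m5.png',cv2.cvtColor(W,cv2.COLOR_RGB2BGR))
E
```

```text
tcp_pos: [0.5125, 0.3078, 0.1494]
wrist_force: [0.5, 0.2, 0.6]
gripper_force: 0.0
time_s: 9.55
tcp_pos: [0.511, 0.306, 0.1482]
ee_rot: [[0.937, -0.35, -0.002], [-0.35, -0.937, -0.004], [-0.001, 0.004, -1.0]]
wrist_force: [-1.5, -2.9, 2.8]
gripper_width: 0.158
gripper_force: 30.0
```

View pics/m5.png

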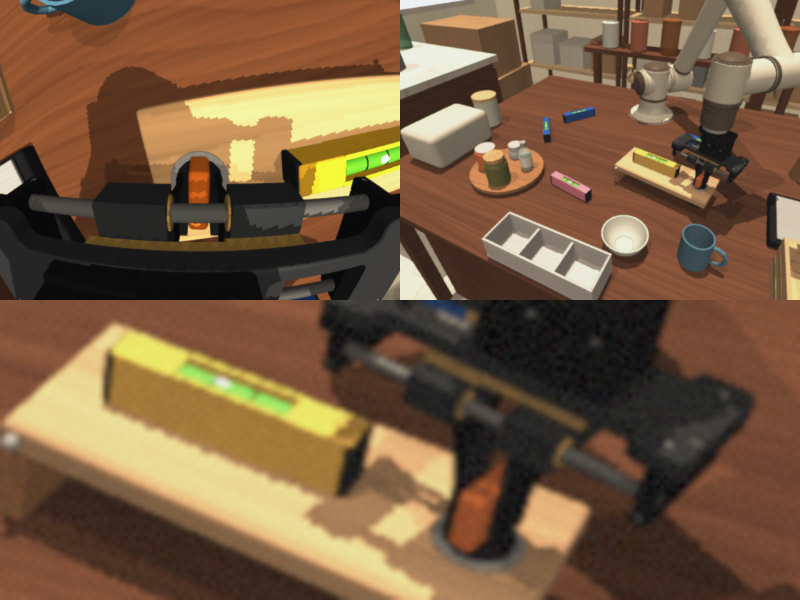

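The knob is gripped (13.7 mm). The scene crop shows the bubble at (222,382), vial middle about (238,388): roughly 8–9 mm towards the hinge, so about 0.75 rad is needed. Turning clockwise 0.7 while rising 4 mm with the shelf.

```bash
python3 -m pendant '[[[0,0,-0.6],[0,0,0.1]],[[0,0,-1.2],[0,0,0.2]],[[0,0,-1.7],[0,0,0.3]],[[0,0,-2.3],[0,0,0.4]],[[0,0,-2.9],[0,0,0.5]],[[0,0,-3.4],[0,0,0.6]],[[0,0,-4],[0,0,0.7]],[[0,0,-4],[0,0,0.7]]]'
python3 -m pendant '[[[0,0,0],[0,0,0]],[[0,0,0],[0,0,0]],[[0,0,0],[0,0,0]],[[0,0,0],[0,0,0]],[[0,0,0],[0,0,0]],[[0,0,0],[0,0,0]],[[0,0,0],[0,0,0]],[[0,0,0],[0,0,0]],[[0,0,0],[0,0,0]],[[0,0,0],[0,0,0]]]' | grep force
cat > look.py <<'E'
from h import *
import pickle,sys
def prof(c,fish,s):
    # bubble along level axis a (to knob), sampled on the top plane
    a=np.radians(80.7);X=np.array([np.cos(a),np.sin(a),0]);Y=np.array([-X[1],X[0],0]);o=np.array([.485,.1595,.103])
    R,t,f=cam(c);S=4
    x=np.arange(-90,90,1/S)*1e-3;y=np.arange(-20,20,1/S)*1e-3
    G=o+x[None,:,None]*X+y[:,None,None]*Y
    Q=G@R.T+t
    if fish:
        rr=np.hypot(Q[...,0],Q[...,1]);th=np.arctan2(rr,Q[...,2]);u=c['cx']+f*th*Q[...,0]/rr;v=c['cy']+f*th*Q[...,1]/rr
    else: u=c['cx']+f*Q[...,0]/Q[...,2];v=c['cy']+f*Q[...,1]/Q[...,2]
    return cv2.remap(c['frame'],u.astype(np.float32),v.astype(np.float32),cv2.INTER_CUBIC)
if __name__=='__main__':
    n=sys.argv[1];w=cap('wrist','w'+n);s=cap('scene','s'+n);t=cap('top','t'+n);pickle.dump((w,s,t),open(f'c{n}.pkl','wb'))
    cv2.imwrite(f'pics/m{n}.png',cv2.cvtColor(np.vstack([prof(w,1,n),prof(s,0,n),prof(t,0,n)]),cv2.COLOR_RGB2BGR))
E
python3 look.py 6; python3 go.py 0.511 0.306 0.152 -60
```

```text
time_s: 10.45
tcp_pos: [0.5111, 0.3059, 0.152]
ee_rot: [[0.489, -0.872, -0.002], [-0.872, -0.489, -0.003], [0.002, 0.003, -1.0]]
wrist_force: [-0.6, -5.3, 4.5]
gripper_width: 0.157
gripper_force: 30.0
wrist_force: [-0.6, -6.7, 4.6]
gripper_force: 30.0
t 11.6 p [0.5111 0.3059 0.152 ] head -60.66 F [-0.01 -5.41  3.54] w 0.158 gf 30.0 j6 -17.2
shift mm [-0.2  0.1  0. ] turn [ 0.003 -0.002 -0.011]
```

View pics/m6.png

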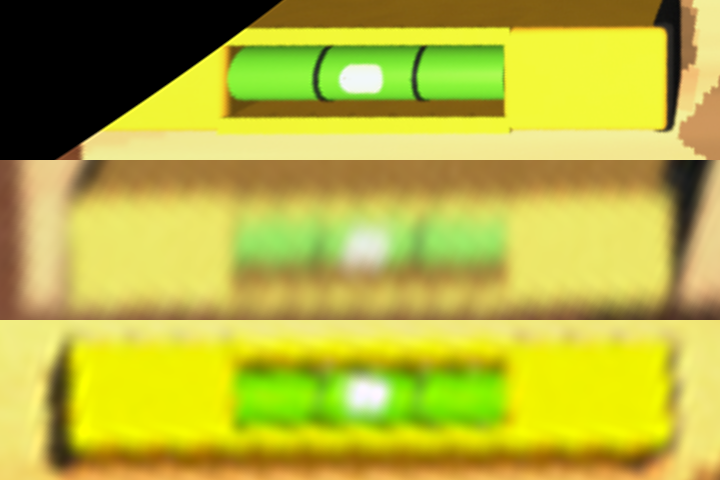

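The rectified views (4 px/mm) show the lines at 314 and 414 (vial 234–508) and the bubble centre at about 362–365, so it's 1–1.5 mm short. Turning 0.12 rad more and letting go.

```bash
python3 -m pendant '[[[0,0,-0.3],[0,0,0.06]],[[0,0,-0.6],[0,0,0.12]],[[0,0,-0.6],[0,0,0.12]],[[0,0,-0.6],[0,0,0.12]]]' | grep -E 'force'
python3 -m pendant '[[[0,0,0],[0,0,0]],[[0,0,0],[0,0,0]],[[0,0,0],[0,0,0]],[[0,0,-20],[0,0,0]],[[0,0,-60],[0,0,0]],[[0,0,-90],[0,0,0]],[[0,0,-90],[0,0,0]],[[0,0,-90],[0,0,0]],[[0,0,-90],[0,0,0]],[[0,0,-90],[0,0,0]]]' 0.5 | grep -E 'tcp|force'
python3 -m pendant '[[[0,0,0],[0,0,0]],[[0,0,0],[0,0,0]],[[0,0,0],[0,0,0]],[[0,0,0],[0,0,0]],[[0,0,0],[0,0,0]]]' 0 >/dev/null
python3 look.py 7; python3 go.py 0.485 0.1595 0.20 -99.3
```

```text
wrist_force: [-1.6, -6.2, 4.7]
gripper_force: 30.0
tcp_pos: [0.5111, 0.3073, 0.2409]
wrist_force: [-0.7, 1.5, 0.6]
gripper_force: 0.0
t 13.65 p [0.5116 0.3075 0.2425] head -67.48 F [0.17 0.2  0.54] w 0.034 gf 0.0 j6 -24.0
shift mm [126.6  81.2  42.4] turn [-0.     0.     0.555]
```

View pics/m7.png

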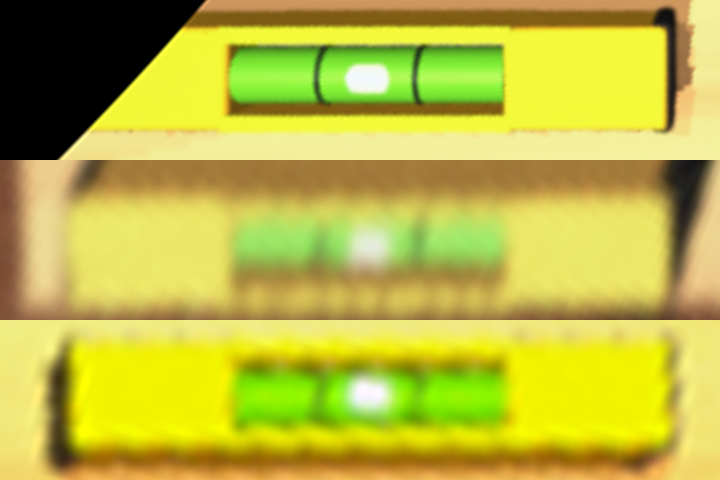

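The bubble is at 367 between lines at 315 and 414, so it's centred to within 0.5 mm, with the knob released. Now I'll press with shut fingers on the solid top, 45 mm to the hinge side of the vial, so the bubble stays visible.

```bash
python3 go.py 0.478 0.115 0.195 -99.3
```

```text
t 13.65 p [0.5116 0.3075 0.2425] head -67.48 F [0.17 0.2  0.54] w 0.034 gf 0.0 j6 -24.0
shift mm [165.  104.7  47.4] turn [-0.     0.     0.555]
```

```bash
python3 -m pendant '[[[42,26,0],[0,0,0.14]],[[83,52,0],[0,0,0.28]],[[124,78,0],[0,0,0.42]],[[165,105,15],[0,0,0.555]],[[165,105,45],[0,0,0.555]],[[165,105,47],[0,0,0.555]],[[165,105,47],[0,0,0.555]],[[165,105,47],[0,0,0.555]]]' >/dev/null
python3 go.py 0.478 0.115 0.176 -99.3
```

```text
t 14.45 p [0.4789 0.1161 0.1966] head -99.19 F [-0.21 -0.33  0.22] w 0.004 gf 0.0 j6 -41.8
shift mm [ 1.2  0.7 20.6] turn [-0.002  0.001  0.002]
```

```bash
python3 -m pendant '[[[0,0,10],[0,0,0]],[[0,0,17],[0,0,0]],[[0,0,19],[0,0,0]],[[0,0,19],[0,0,0]]]' | grep -E 'tcp|wrist'
python3 -m pendant '[[[0,0,0.5],[0,0,0]],[[0,0,1],[0,0,0]],[[0,0,1],[0,0,0]],[[0,0,1],[0,0,0]]]' | grep -E 'tcp|wrist'
python3 -m pendant '[[[0,0,0.5],[0,0,0]],[[0,0,1],[0,0,0]],[[0,0,1],[0,0,0]],[[0,0,1],[0,0,0]]]' | grep -E 'tcp|wrist'
```

```text
tcp_pos: [0.4778, 0.1152, 0.1763]
wrist_force: [-0.4, -0.7, -0.5]
tcp_pos: [0.4779, 0.1151, 0.1762]
wrist_force: [-2.6, 1.0, 5.9]
tcp_pos: [0.478, 0.1151, 0.1762]
wrist_force: [-4.3, -0.6, 13.0]
```

13 N now. Easing 0.4 mm and watching the bubble under the load.

```bash
python3 -m pendant '[[[0,0,-0.4],[0,0,0]],[[0,0,-0.4],[0,0,0]],[[0,0,-0.4],[0,0,0]],[[0,0,-0.4],[0,0,0]],[[0,0,-0.4],[0,0,0]],[[0,0,-0.4],[0,0,0]],[[0,0,-0.4],[0,0,0]],[[0,0,-0.4],[0,0,0]],[[0,0,-0.4],[0,0,0]],[[0,0,-0.4],[0,0,0]]]' | grep -E 'wrist'
python3 -m pendant '[[[0,0,0],[0,0,0]],[[0,0,0],[0,0,0]],[[0,0,0],[0,0,0]],[[0,0,0],[0,0,0]],[[0,0,0],[0,0,0]],[[0,0,0],[0,0,0]],[[0,0,0],[0,0,0]],[[0,0,0],[0,0,0]],[[0,0,0],[0,0,0]],[[0,0,0],[0,0,0]]]' | grep -E 'tcp|wrist'
python3 look.py 8
```

```text
wrist_force: [-3.7, 1.2, 9.8]
tcp_pos: [0.478, 0.1151, 0.1762]
wrist_force: [-3.4, 0.1, 8.7]
```

View pics/m8.png

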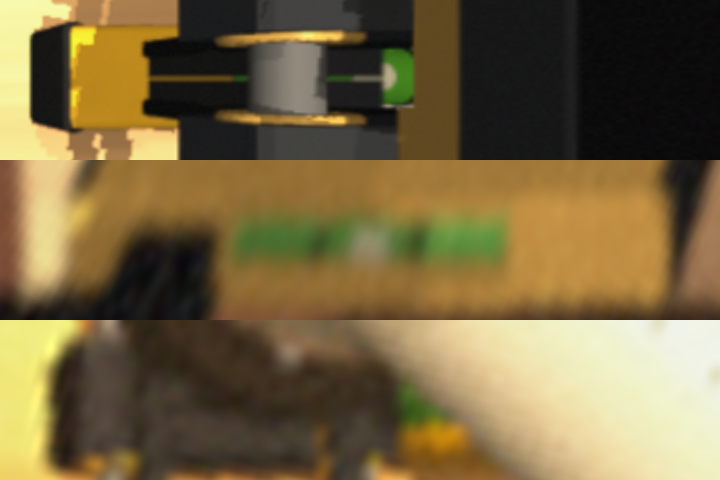

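Under the load the scene view has the lines at 318 and 416 and the bubble at about 369, so it's still centred. Push is steady at about 9 N. Handing in.

```bash
python3 -c "
from station import r
print(r.sense()['wrist_force']); print(r.finish_job())"
```

```text
[-3.26228157  0.16234005 10.36402135]
the job is handed in; nothing more can be done
None
```

I handed the job in with the level lying lengthwise on the shelf, the bubble centred to about half a millimetre, and the shut fingers still pressing with about 10 N; the hand-in gave no verdict.

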